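# Load the measuring pallet and start the run

### The job

Put the three loose steel bars into the three black nests on the measuring pallet, each the same way up as now and fully down in the nest that matches its length; set them down gently, do not drop them. Only then press the larger button, the start button, on the sloped console fully down, hold it there for a moment and let it spring back. Do not press the smaller button, and leave the pin, the ring, the ball, the cylinder and everything else where they stand.

Things in the scene. Friction and masses are not known exactly. Their poses are not given: they have to be found in the camera images.
- bar_short_centre (a point): Centre (half-way up) of the short plain steel bar, a loose rectangular bar 16 mm wide (its own x), 30 mm long (its own y) and 22 mm high (z), standing on the table at any yaw; it weighs 0.08 kg give or take a quarter. The three bars differ only in length (30, 50, 70 mm).
- bar_medium_centre (a point): Centre (half-way up) of the medium plain steel bar, a loose rectangular bar 16 mm wide (its own x), 50 mm long (its own y) and 22 mm high (z), standing on the table at any yaw; it weighs 0.14 kg give or take a quarter. The three bars differ only in length (30, 50, 70 mm).
- bar_long_centre (a point): Centre (half-way up) of the long plain steel bar, a loose rectangular bar 16 mm wide (its own x), 70 mm long (its own y) and 22 mm high (z), standing on the table at any yaw; it weighs 0.19 kg give or take a quarter. The three bars differ only in length (30, 50, 70 mm).
- nest_short_floor (a point): Middle of the pocket floor of the short nest: a shallow open-topped black plastic tray fixed on the pallet. Pocket 36 mm long (its own y) by 22 mm wide (its own x); walls 4 mm thick, 5 mm high above the pocket floor. The floor is 16 mm above the table. A seated bar stands flat on it, centre 11 mm above this point. The nests lie side by side, 54 mm apart; which is which changes.
- nest_medium_floor (a point): Middle of the pocket floor of the medium nest: a shallow open-topped black plastic tray fixed on the pallet. Pocket 56 mm long (its own y) by 22 mm wide (its own x); walls 4 mm thick, 5 mm high above the pocket floor. The floor is 16 mm above the table. A seated bar stands flat on it, centre 11 mm above this point. The nests lie side by side, 54 mm apart; which is which changes.
- nest_long_floor (a point): Middle of the pocket floor of the long nest: a shallow open-topped black plastic tray fixed on the pallet. Pocket 76 mm long (its own y) by 22 mm wide (its own x); walls 4 mm thick, 5 mm high above the pocket floor. The floor is 16 mm above the table. A seated bar stands flat on it, centre 11 mm above this point. The nests lie side by side, 54 mm apart; which is which changes.
- bar_short: The short bar; origin at the centre of its underside (11 mm below its centre), axes as for its centre.
- bar_medium: The medium bar; origin at the centre of its underside.
- bar_long: The long bar; origin at the centre of its underside.
- pallet: Fixed aluminium measuring plate 180 x 120 mm (own x, y), 12 mm thick, that carries the nests; origin at the centre of its underside. The nests stand in a line along its x.
- console: Fixed grey operator console, 170 mm wide (own y), 120 mm deep (x from -57 to 64 mm), 85 mm high behind; origin at the centre of its underside, its front towards its own -x. Its panel slopes at 30 degrees, high at the back, and carries two round metal push buttons under a guard bar.
- guard_mid (a point): Middle of the guard bar: a round steel bar 12 mm thick and 156 mm long along the console's y, 200 mm above the table, on bent legs from the console's back corners. It stops a gripper that points straight down over the buttons: press square to the panel, the tool leaning 30 degrees, coming from the front below the bar.
- start_top (a point): Centre of the outer face of the start button, the larger of the two: metal cap 30 mm across, standing 16 mm out of the panel, in a dark collar 46 mm across that stands 4 mm out of the panel. The point moves with the cap. Its z axis points out of the panel, square to it; its y axis runs level along the panel. It is 66 mm from the smaller button.
- start (a joint): Travel of the start button: 0 m up, 0.008 m fully down (a stop). It springs back by itself. It begins to move at about 2 N and is fully down at 6 N.
- aux_top (a point): Centre of the outer face of the smaller button on the same panel, cap 18 mm across, standing 14 mm out of the panel; not to be pressed. z axis out of the panel.
- aux (a joint): Travel of the smaller button: 0 m up, 0.006 m down; springs back, 4 N fully down.
- pin: Bystander: loose upright brass pin, 20 mm across, 40 mm high; origin at the centre of its underside.
- ring: Bystander: loose dark steel ring gauge lying flat, 52 mm across, 24 mm hole, 18 mm high; origin at the centre of its underside.
- ball: Bystander: loose calibration ball, white, 25 mm across, on a thin stem and a round dark foot 46 mm across; 65 mm high in all; origin at the centre of its underside.
- cylinder: Bystander: loose upright steel cylinder, 40 mm across, 55 mm high; origin at the centre of its underside.
- vise: Bystander: fixed steel toolmaker's vise, 190 x 60 mm (own x, y; its knob reaches 30 mm beyond the -x end), 64 mm high, origin at the centre of its underside.
There are look-alikes about, which are no part of the job. Leave any purple look-alike of the console alone.

How it is judged:
By the outcome, as a careful person would: the job done as asked, in the order asked, and still so for the second after the job is handed in, with the robot touching nothing.
It also fails if it takes over 72 s, if anything falls off the work surface, if the arm or the gripper's body presses on something with over 40 N, if the wrist force passes 120 N, or if a joint passes its speed limit or range.

### The arm

A 6-joint arm with a two-finger parallel gripper is mounted at the origin on the work surface. World frame = base frame: x ahead of the robot, y to its left, z up, the work surface at z = 0. Lengths are in m, angles in degrees, forces in N, time in s.
With the tool pointing down it reaches from about 0.15 to 0.775 m from the base axis. Payload 6.1 kg.
Tool frame: the origin (TCP) lies at the very end of the fingers, on their centre line; the grasp point (between the pads) lies 19 mm behind it; z points along the fingers, y is the line along which they close (so a half turn about z gives the same grasp; the last joint's range is limited). The gripper opens to 85 mm and grips with 20 to 120 N. Pads are 22 mm wide; open, the fingers measure 114 mm over their backs; the gripper's body (76 mm by 85 mm) begins 54 mm behind the grasp point. The pads swing forward as they close: fully open they stand 13 mm farther back than shut.
Start: joints at [-70.474, 7.208, -2.269, 80.523, 0, 90], TCP at [0.175, -0.495, 0.231] pointing down, gripper open.
Joint ranges: [-155.77, 155.77], [-54.66, 111.73], [-72.52, 77.12], [-102.08, 115.82], [-83.92, 84.16], [-180, 180]. Speed limits (degrees/s): [136.94, 136.94, 172.46, 180, 180, 180].

### API

Orientations are given as [roll, pitch, yaw] about the fixed x, y, z axes, in that order (R = Rz(yaw) Ry(pitch) Rx(roll)).
In Python, from station import env, eyes, close_job, models gives the robot as it stands.
- The arm moves only by the tool arm_command, never from a script. Its argument "motion" is a list that holds one entry, the list of rows, each a list of 6 numbers: the shift along the tool's x, y, z as a fraction of full scale, then the turn, a rotation vector about the tool's x, y, z as a fraction of full scale. A call has 1 to 10 rows; each row is the pose to reach, as a shift and turn from the pose commanded when the call began, along the tool's axes at that moment, turning the shorter way round; what a row does not reach only later rows make up. Full scale, the value 1, is 0.75 m for a shift and 2 pi rad for a turn. A row lasts 1/8 s, in which the tool goes at most 62.5 mm and 10.7 degrees, less where a joint would pass 70% of its speed; a pose out of reach is approached as far as the arm can. A call with a number of a shift or a turn outside -1 to 1 is refused whole. A call with a gripper value outside its range is refused whole. "hand" is the opening, from -1 (shut) to 1 (fully open), set as the call begins (left out, the last holds). The fingers move at their own pace and stop on an object; "force" is the grip in N (left out, the last holds). Time passes only in rows, so rows that repeat a pose let the fingers close. It gives the time, the measured TCP pose, the force, the opening and the grip force at its end, in the units of the state.
- env.state(): the state, without advancing time (a new reading comes with each control period).
- eyes.grab_frame(name): name is "scene" or "top"; returns a dict with "img" (480x640x3 uint8, blue, green, red), "depth" (480x640 float32, m along the optical axis (not along the pixel's ray), 0 where there is no reading), "intrinsics" (3x3 intrinsics, pixels), "eye" and "attitude" of the camera in the world. Camera axes: x right, y down, z forward; pixel columns grow to the right and rows downward; lengths in m; the calibration is good to about 2 mm. A picture is of the moment at which its call begins.
- close_job(): hands the job in; it is judged then, once.
Trained networks look in the newest picture that a camera, given by its name, has taken for a name from the list of things; names that differ only in an ending like _2 or _b are one class to them, and where a whole thing is asked for, a point or a joint stands for the part that bears it (a point fixed in the world has none). Each returns a list of dicts, best first, with "score" (0 to 1); they miss things now and then, are a little off and sometimes report something else, mostly with a low value. They report only what shows in the picture. A call takes as long as a camera call. They do not tell look-alikes from the thing itself.
- models.look_for(camera, name): "xyz" ([x, y, z] in m, in the coordinates of the camera as it stood for that picture, good to about 4 mm: the middle of the surface that is visible of it).
- models.outline_of(camera, name): "pixels" (480x640 bool, what is visible of it).
The state is a dict: "time": time; "joints": joint angles; "joint_vel": joint speeds; "effort": joint torques, N m; "position": TCP position; "ee_rot": TCP orientation; "wrist_force": force on the tool from outside, world axes, zero at the start; "wrist_torque": the same for the moment, N m; "width": opening from 0.0 (shut) to 1.0 (fully open); "gripper_force": force on a finger pad.
Only numpy, scipy, OpenCV 4.12 (cv2) and the standard library are available. Lean on these libraries where they do the work, as an engineer would, in place of code of your own. Each camera call takes 0.05 s, during which the arm holds its last target. There are 200 camera calls.

## Working session

There is one attempt and no reset: what is moved stays moved. The work goes in short steps, Python scripts to look and compute and a tool call to move; the robot and the scene stay as the last step left them, time stands still between calls to the robot, and variables do not carry over. Pictures are saved under pics/ and viewed, at most 10 in all, crops included, and the job is handed in when it is done.

Besides the shell and the picture viewer there is one more tool, called as a command line: name --argument value ..., lists and objects as JSON in quotes. arm_command: Moves the arm, as the interface text tells. Its arguments: {"type":"object","properties":{"motion":{"type":"array"},"hand":{"type":"number"},"force":{"type":"number"}},"required":["motion"]}

```bash
ls; mkdir -p pics; cat > h.py <<'E'
import numpy as np, cv2
from scipy.spatial.transform import Rotation as R
from station import env, eyes, close_job, models
def cam(n):
    f=eyes.grab_frame(n); f['K']=np.array(f['intrinsics']); return f
def rot(f):
    a=np.array(f['attitude'],float)
    return a if a.shape==(3,3) else R.from_euler('xyz',a,degrees=True).as_matrix()
def w(f,p): return rot(f)@np.array(p)+np.array(f['eye'])
def cloud(f):
    d=f['depth'];K=f['K'];v,u=np.indices(d.shape)
    P=np.stack([(u-K[0,2])/K[0,0]*d,(v-K[1,2])/K[1,1]*d,d],-1)
    return P@rot(f).T+np.array(f['eye'])
def px(f,P):
    p=(np.array(P)-np.array(f['eye']))@rot(f); q=f['K']@p; return q[:2]/q[2]
E
python3 - <<'E'
from h import *
print(env.state())
for n in('scene','top'):
    f=cam(n);cv2.imwrite(f'pics/{n}0.png',f['img']);print(n,f['K'].tolist(),f['eye'],f['attitude'])
    for t in ['bar_short','bar_medium','bar_long','nest_short_floor','nest_medium_floor','nest_long_floor','pallet','console','start_top','aux_top','pin','ring','ball','cylinder','vise','guard_mid']:
        try:
            print(t,[(round(r['score'],2),w(f,r['xyz']).round(3).tolist(),px(f,w(f,r['xyz'])).round().tolist()) for r in models.look_for(n,t)][:4])
        except Exception as e: print(t,e)
E
```

```text
pics
{'time': 0.0, 'joints': array([-7.04742636e+01,  7.24193474e+00, -2.32810459e+00,  8.05223877e+01,
       -6.88203299e-05,  9.00016473e+01]), 'joint_vel': array([-0.01894384,  0.02189898,  0.00488325, -0.03472688, -0.01441158,
       -0.05378757]), 'effort': array([ 8.35226201e-04, -4.35910821e+01,  3.52924883e+01,  1.73030823e-02,
        1.26093428e-04, -1.08043716e-05]), 'position': array([ 0.17533374, -0.49442235,  0.23050879]), 'ee_rot': array([-1.79907573e+02,  7.14775632e-05,  1.95240892e+01]), 'wrist_force': array([ 0.33274194, -0.00180833,  0.53040547]), 'wrist_torque': array([0.07131413, 0.01183646, 0.01000274]), 'gripper_force': 0.0, 'width': 0.9959637474419787}
scene [[546.2094649748794, 0.0, 306.4448237699352], [0.0, 546.2094649748794, 240.66697435746966], [0.0, 0.0, 1.0]] [ 1.43410246 -0.5590673   0.84682845] [-122.96484796   -1.35739045   62.84995011]
bar_short [(0.21, [0.639, -0.189, 0.017], [282.0, 342.0])]
bar_medium [(0.56, [0.637, -0.279, 0.017], [243.0, 354.0])]
bar_long [(0.63, [0.447, -0.272, 0.02], [216.0, 300.0])]
nest_short_floor [(0.62, [0.559, 0.314, 
[... 1931 characters left out ...]
0.163, 0.056], [239.0, 266.0])]
aux_top [(0.29, [0.418, -0.161, 0.029], [358.0, 261.0])]
pin [(0.72, [0.537, 0.319, 0.076], [183.0, 210.0]), (0.54, [0.539, -0.177, 0.036], [364.0, 218.0]), (0.24, [0.572, 0.043, 0.012], [287.0, 206.0])]
ring [(0.74, [0.635, -0.18, 0.013], [365.0, 187.0])]
ball [(0.69, [0.485, -0.436, 0.046], [458.0, 239.0]), (0.52, [0.531, -0.281, 0.014], [400.0, 223.0])]
cylinder [(0.74, [0.393, 0.163, 0.054], [239.0, 266.0])]
vise [(0.57, [0.486, -0.435, 0.048], [458.0, 238.0])]
guard_mid [(0.75, [0.628, -0.277, 0.022], [399.0, 189.0]), (0.67, [0.543, 0.319, 0.072], [183.0, 208.0]), (0.6, [0.305, 0.401, 0.068], [146.0, 296.0]), (0.23, [0.394, 0.162, 0.056], [239.0, 265.0])]
```

View pics/scene0.png

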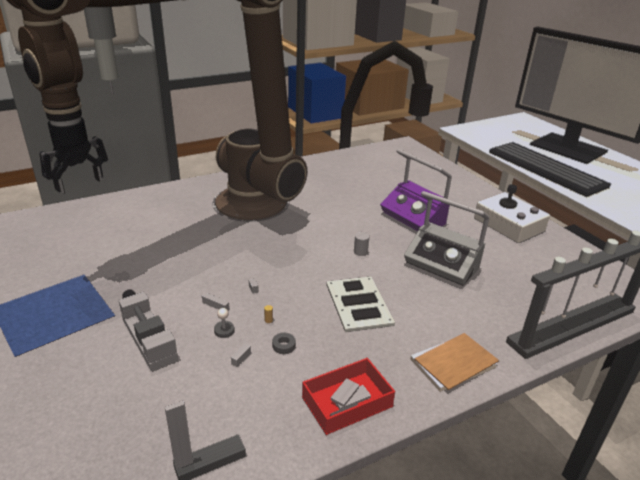

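View pics/top0.png

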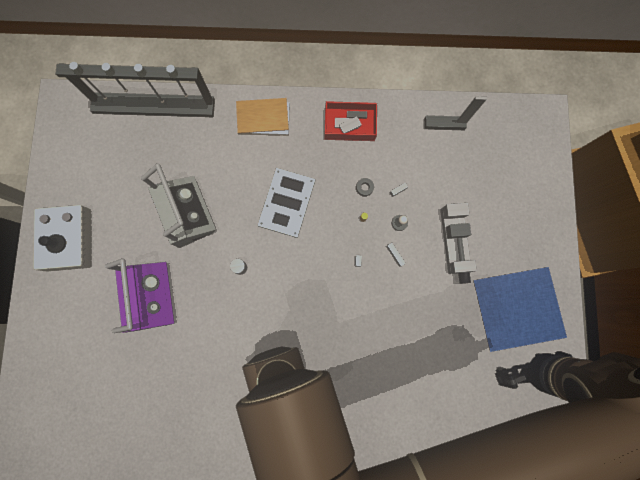

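The top view shows the short, medium and long bars at about (358,261), (399,189) and (395,254). The pallet nests are dark: short (281,219), long (286,201), medium (291,184). The grey console is at (182,210). The purple console (146,295) and the bars in the red box (350,122) are look-alikes. I'll enlarge to confirm and measure.

```bash
cat >> h.py <<'E'
def onplane(f,uv,z):
    K=f['K'];uv=np.atleast_2d(uv).astype(float)
    d=np.c_[(uv[:,0]-K[0,2])/K[0,0],(uv[:,1]-K[1,2])/K[1,1],np.ones(len(uv))]@rot(f).T
    e=np.array(f['eye']);return e+d*((z-e[2])/d[:,2])[:,None]
def rect(P):
    (c,s,a)=cv2.minAreaRect((P[:,:2]*1000).astype(np.float32))
    if s[0]>s[1]: s=s[::-1];a+=90
    # a = angle of short side; yaw of own x
    return np.round(c,1),np.round(s,1),round((a+90)%180-90,1)
def bar(f,xy,rad=.05,lo=.015,hi=.03):
    C=cloud(f);m=(np.hypot(C[...,0]-xy[0],C[...,1]-xy[1])<rad)&(C[...,2]>lo)&(C[...,2]<hi)
    m=m.astype(np.uint8);n,l,st,ce=cv2.connectedComponentsWithStats(m)
    i=1+np.argmin([np.hypot(*(px(f,[*xy,.02])-c)) for c in ce[1:]])
    v,u=np.nonzero(l==i);P=C[v,u];return P
E
python3 - <<'E'
from h import *
fs={n:cam(n) for n in('scene','top')}
for n,f in fs.items():
    C=cloud(f)
    tb=C[(abs(C[...,0]-.5)<.15)&(abs(C[...,1]+.1)<.03)];print(n,'table z',np.percentile(tb[:,2],[10,50,90]).round(4))
    for b,xy in dict(short=(.42,-.165),medium=(.632,-.278),long=(.445,-.268)).items():
        P=bar(f,xy);top=P[P[:,2]>np.percentile(P[:,2],90)-.006]
        print(n,b,len(P),np.percentile(P[:,2],[10,50,90,99]).round(4),rect(P),rect(top),(P.mean(0)*1000).round(1))
    g=f['img'].max(2)
    m=((g<75)&(abs(C[...,0]-.59)<.11)&(abs(C[...,1]-.04)<.11)&(C[...,2]<.03)).astype(np.uint8)
    k,l,st,ce=cv2.connectedComponentsWithStats(m)
    for i in range(1,k):
        if st[i,4]>20:
            v,u=np.nonzero(l==i);print(n,'dark',st[i,4],ce[i].round(),rect(onplane(f,np.c_[u,v],.019)),np.median(C[v,u,2]).round(4))
    p=((abs(C[...,0]-.59)<.12)&(abs(C[...,1]-.04)<.12)&(C[...,2]>.007)&(C[...,2]<.03)).astype(np.uint8)
    v,u=np.nonzero(p);print('pallet',rect(onplane(f,np.c_[u,v],.012)))
a=cv2.resize(fs['scene']['img'][230:380,180:400],None,fx=3.6,fy=3.6,interpolation=2)
cv2.imwrite('pics/crop1.png',a)
E
```

```text
scene table z [-0.0026 -0.0005  0.0018]
scene short 65 [0.017  0.0214 0.0231 0.0235] (array([ 424., -167.]), array([16.4, 38.1]), 87.2) (array([ 424. , -167.1]), array([16.1, 38.2]), 86.4) [ 425.2 -168.3   20.7]
scene medium 175 [0.0173 0.0206 0.0231 0.0253] (array([ 632.3, -281.9]), array([18.3, 51.2]), 32.8) (array([ 632.2, -282. ]), array([17.9, 51.2]), 32.8) [ 633.5 -282.9   20.5]
scene long 173 [0.0173 0.0209 0.0236 0.0248] (array([ 442.4, -273.1]), array([19.7, 73. ]), -55.4) (array([ 442.4, -273.1]), array([19.7, 73. ]), -55.4) [ 444.6 -273.4   20.6]
scene dark 137 [353. 285.] (array([537. ,  51.8]), array([32.6, 42.2]), -15.2) 0.0169
scene dark 292 [359. 299.] (array([588.8,  37.7]), array([32.6, 81.7]), -15.3) 0.0168
scene dark 245 [365. 313.] (array([640.7,  24. ]), array([32.2, 62.6]), -15.2) 0.0168
pallet (array([598.9,  73.1]), array([185.6, 194.4]), -15.1)
top table z [-0.0035 -0.0004  0.0027]
top short 64 [0.0182 0.0211 0.0249 0.0263] (array([ 421.2, -162.3]), array([16.1, 29.4]), 87.1) (array([ 420.4, -162.7]), array([15.5, 28.4]), 84.0) [ 420.9 -162.2   21.2]
top medium 99 [0.0182 0.0216 0.0243 0.0262] (array([ 630.2, -277.3]), array([16.5, 49.2]), 31.7) (array([ 630.3, -277.2]), array([16.3, 49.2]), 31.9) [ 629.8 -277.1   21.4]
top long 149 [0.0179 0.0216 0.0249 0.0273] (array([ 440.8, -268. ]), array([17. , 69.3]), -56.4) (array([ 440.8, -268. ]), array([17. , 69.3]), -56.4) [ 440.5 -268.2   21.5]
top dark 67 [291. 183.] (array([635.7,  31.1]), array([27.6, 59.2]), -15.2) 0.0189
top dark 46 [284. 198.] (array([592.2,  44.9]), array([23.9, 80.1]), -0.5) 0.0178
top dark 25 [279. 216.] (array([540.6,  60.8]), array([21.4, 43.8]), 14.0) 0.0186
pallet (array([593.9,  69.5]), array([186.5, 193.4]), 77.7)
```

View pics/crop1.png

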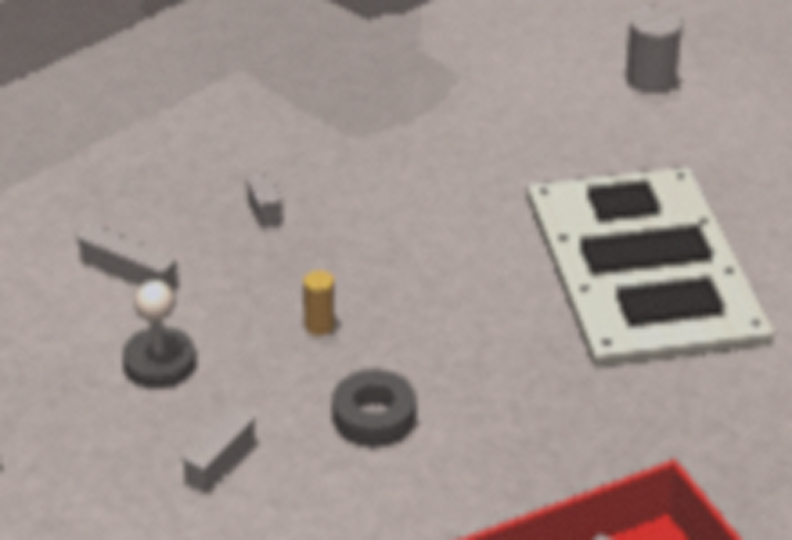

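The crop shows three loose bars (long left, short top centre, medium bottom), the ball, pin and ring between them, and the pallet's black nests: short (top), long (middle), medium (bottom). I'll start with the long bar.

```bash
cat >> h.py <<'E'
def go(x,y,z,yaw,base=None,rpy=None):
    s=env.state();Rc=R.from_euler('xyz',s['ee_rot'],degrees=True)
    Rt=R.from_euler('xyz',rpy or [180,0,yaw],degrees=True)
    p=Rc.inv().apply(np.array([x,y,z])-s['position'])/.75
    r=(Rc.inv()*Rt).as_rotvec()/(2*np.pi)
    print('pos',s['position'].round(4),s['ee_rot'].round(1),'->',p.round(4).tolist(),r.round(4).tolist())
E
python3 -c "
from h import *
go(.4415,-.2705,.1,34.3)"
```

```text
pos [ 0.1755 -0.4948  0.2313] [180.   -0.   19.5] -> [0.4342, -0.1633, 0.1751] [0.0, -0.0, -0.041]
```

arm_command --motion '[[[0.4342,-0.1633,0.1751,0,0,-0.041],[0.4342,-0.1633,0.1751,0,0,-0.041],[0.4342,-0.1633,0.1751,0,0,-0.041],[0.4342,-0.1633,0.1751,0,0,-0.041],[0.4342,-0.1633,0.1751,0,0,-0.041],[0.4342,-0.1633,0.1751,0,0,-0.041],[0.4342,-0.1633,0.1751,0,0,-0.041],[0.4342,-0.1633,0.1751,0,0,-0.041],[0.4342,-0.1633,0.1751,0,0,-0.041],[0.4342,-0.1633,0.1751,0,0,-0.041]]]' --hand 0.1 --force 40

```text
time: 3.05
position: [0.441, -0.2716, 0.1006]
ee_rot: [179.9, -0.0, 34.2]
wrist_force: [0.0, 0.4, -0.1]
width: 0.55
gripper_force: 0.0
```

```bash
python3 - <<'E'
from h import *
fs={n:cam(n) for n in('scene','top')}
s=env.state();print(s['width'],s['wrist_force'])
go(.4415,-.2705,.009,34.3)
A=[]
for n,f in fs.items():
    uv=px(f,s['position']);u,v=uv.round().astype(int);print(n,uv)
    A.append(cv2.resize(f['img'][v-45:v+45,u-60:u+60],(400,300),interpolation=2))
cv2.imwrite('pics/above.png',np.hstack(A))
E
```

```text
0.5496927753402503 [-0.34110164  0.12247489  0.51561093]
pos [ 0.4411 -0.2713  0.1004] [180.   -0.   34.2] -> [0.0011, -0.0006, 0.1219] [0.0001, -0.0, -0.0003]
scene [212.99401989 271.08435421]
top [403.07892434 250.3236617 ]
```

View pics/above.png

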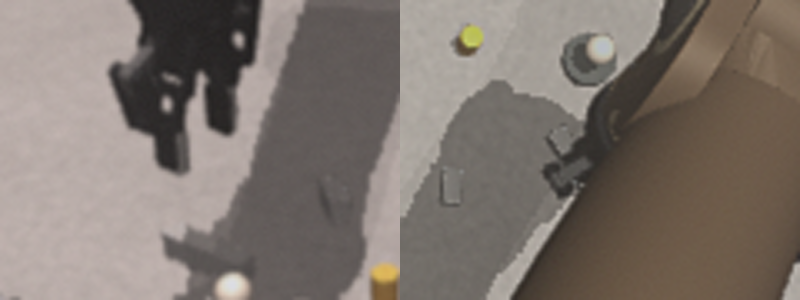

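The gripper hangs above the long bar with the fingers across its width (bar at about (180,250) left, (560,135) right in the crop). Now I go down and grip.

arm_command --motion '[[[0.001,0,0.06,0,0,0],[0.001,0,0.1,0,0,0],[0.001,0,0.122,0,0,0],[0.001,0,0.122,0,0,0]]]'

```text
time: 3.65
position: [0.4414, -0.27, 0.0078]
ee_rot: [-179.9, 0.0, 34.3]
wrist_force: [0.3, -0.5, -0.4]
width: 0.555
gripper_force: 0.0
```

arm_command --motion '[[[0,0,0,0,0,0],[0,0,0,0,0,0],[0,0,0,0,0,0],[0,0,0,0,0,0],[0,0,0,0,0,0],[0,0,0,0,0,0]]]' --hand -1 --force 40

```text
time: 4.4
position: [0.4431, -0.2708, 0.01]
ee_rot: [179.8, -0.1, 34.3]
wrist_force: [-1.6, -0.8, 6.1]
width: 0.17
gripper_force: 41.1
```

```bash
python3 - <<'E'
from h import *
s=env.state();print(s['width'],s['gripper_force'],s['wrist_force'])
go(.588,.04,.075,75)
p=np.array([.4411,-.2713])
for n in('scene','top'):
    f=cam(n)
    try:
        P=bar(f,(.4415,-.270));print(n,rect(P),len(P))
    except Exception as e: print(e)
E
```

```text
0.17032546894271408 41.05981886386871 [-1.57234548 -0.84739631  6.08097904]
pos [ 0.4431 -0.2708  0.01  ] [ 1.798e+02 -1.000e-01  3.430e+01] -> [0.3931, -0.2333, -0.0869] [0.0005, -0.0, -0.1131]
scene (array([ 447.7, -277. ]), array([35.4, 68.2]), -29.8) 153
top (array([ 461.7, -251.5]), array([10.9, 16.4]), -55.8) 17
```

arm_command --motion '[[[0,0,-0.07,0,0,0],[0,0,-0.13,0,0,0],[0.393,-0.233,-0.13,0,0,-0.113],[0.393,-0.233,-0.13,0,0,-0.113],[0.393,-0.233,-0.13,0,0,-0.113],[0.393,-0.233,-0.13,0,0,-0.113],[0.393,-0.233,-0.13,0,0,-0.113],[0.393,-0.233,-0.13,0,0,-0.113],[0.393,-0.233,-0.09,0,0,-0.113],[0.393,-0.233,-0.07,0,0,-0.113]]]'

```text
time: 5.75
position: [0.5862, 0.0409, 0.0593]
ee_rot: [-179.9, 0.0, 75.0]
wrist_force: [-0.4, -0.4, -2.3]
width: 0.176
gripper_force: 40.1
```

```bash
python3 - <<'E'
from h import *
fs={n:cam(n) for n in('scene','top')}
s=env.state();print(s['width'],s['gripper_force'],s['wrist_force'],s['position'],s['ee_rot'])
A=[]
for n,f in fs.items():
    u,v=px(f,[.588,.04,.03]).round().astype(int);print(n,u,v)
    A.append(cv2.resize(f['img'][v-45:v+45,u-60:u+60],(400,300),interpolation=2))
    for i in range(2):
        pass
cv2.imwrite('pics/above2.png',np.hstack(A))
f=fs['scene'];C=cloud(f)
m=np.zeros(C.shape[:2],bool)
for r in models.outline_of('scene','bar_long'): print(r['score'],r['pixels'].sum(),C[r['pixels']].mean(0), rect(C[r['pixels']]))
E
```

```text
0.17186637603459454 40.1360946893692 [-0.09534982  0.13206894 -2.31554376] [0.58543748 0.04002356 0.05889841] [-1.79774933e+02  8.11075639e-02  7.49522221e+01]
scene 360 295
top 288 199
0.54 216 [0.61314216 0.01450968 0.08497474] (array([ 993.8, -269.7]), array([  68.4, 1051.6]), 53.0)
```

View pics/above2.png

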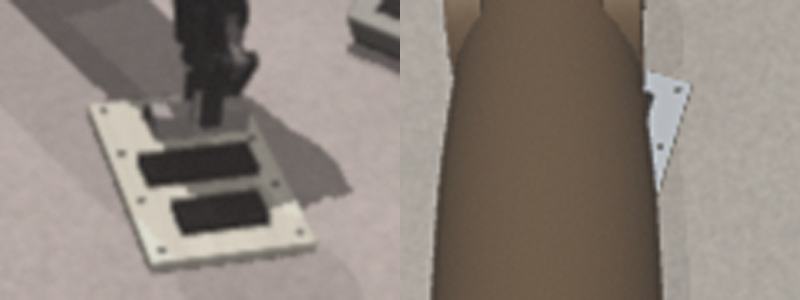

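```bash
python3 - <<'E'
from h import *
f=cam('scene');C=cloud(f);s=env.state();t=s['position'];print(t,s['ee_rot'],f['eye'])
a=np.radians(-15);U=np.array([np.cos(a),np.sin(a)]);V=np.array([-np.sin(a),np.cos(a)])
d=C[...,:2]-t[:2];u=d@U;v=d@V;z=C[...,2];g=f['img'].max(2)
for zl,zh in((.047,.058),(.058,.07),(.066,.08)):
  m=(z>zl)&(z<zh)&(abs(u)<.03)&(abs(v)<.055)&(g>75)
  print(zl,m.sum(),'u',(np.percentile(u[m],[5,25,50,75,95])*1e3).round(1),'v',(np.percentile(v[m],[0,3,50,97,100])*1e3).round(1),'z',(np.percentile(z[m],[2,98])*1e3).round(1))
D=np.array([(545,190),(680,176),(563,238),(703,221),(585,288),(728,270),(607,342),(756,323)])/3.6-.5+[.14,.14]+[180,230]
Q=onplane(f,D,.0125)*1e3;print(Q.round(1)[:,:2].tolist(),Q.mean(0).round(1))
e=Q[6:].mean(0)-Q[:2].mean(0);print('yaw',np.degrees(np.arctan2(e[1],e[0])))
im=cv2.imread('pics/top0.png');h=cv2.cvtColor(im,cv2.COLOR_BGR2HSV)
f2=cam('top')
for th in(195,205,215):
  m=(im.min(2)>th).astype(np.uint8);m[:, :240]=0;m[:,330:]=0;m[:150]=0;m[245:]=0
  vv,uu=np.nonzero(m);print('top pallet',th,len(vv),rect(onplane(f2,np.c_[uu,vv],.012)))
E
```

```text
[0.58698441 0.03983247 0.06123919] [-1.79981331e+02  6.00888110e-03  7.49210992e+01] [ 1.43410246 -0.5590673   0.84682845]
0.047 74 u [2.4 5.4 6.9 8.2 9.6] v [-39.3 -38.5  -9.7  29.4  31.2] z [49.4 57.8]
0.058 100 u [-1.3  5.8  7.6  9.8 13.7] v [-38.8 -38.1 -15.4  28.8  31.6] z [58.6 69.8]
0.066 129 u [-5.7 -1.   5.   8.8 13.5] v [-38.8 -38.  -13.9  29.1  31. ] z [66.2 77.1]
[[496.1, 13.7], [522.9, 108.3], [548.0, -1.4], [573.2, 94.8], [599.5, -14.3], [624.6, 81.0], [651.0, -28.3], [676.8, 67.5]] [586.5  40.2  12.5]
yaw -14.997646945510922
top pallet 195 0 (array([0., 0.]), array([0., 0.]), 0.0)
top pallet 205 0 (array([0., 0.]), array([0., 0.]), 0.0)
top pallet 215 0 (array([0., 0.]), array([0., 0.]), 0.0)
```

arm_command --motion '[[[0.0053,0.001,0,0,0,0],[0.0053,0.001,0.015,0,0,0],[0.0053,0.001,0.03,0,0,0],[0.0053,0.001,0.03,0,0,0]]]'

```text
time: 6.5
position: [0.5877, 0.0439, 0.0368]
ee_rot: [-179.8, 0.1, 75.0]
wrist_force: [-0.3, 0.7, -1.5]
width: 0.172
gripper_force: 40.2
```

```bash
python3 - <<'E'
from h import *
f=cam('scene');C=cloud(f);s=env.state();t=s['position'];print(t,s['wrist_force'])
u,v=px(f,[.5865,.0402,.03]).round().astype(int)
cv2.imwrite('pics/c3.png',cv2.resize(f['img'][v-40:v+35,u-50:u+50],(800,600),interpolation=2))
E
```

```text
[0.58815214 0.04391161 0.03750221] [-0.36709383  0.15020774 -1.23182416]
```

View pics/c3.png

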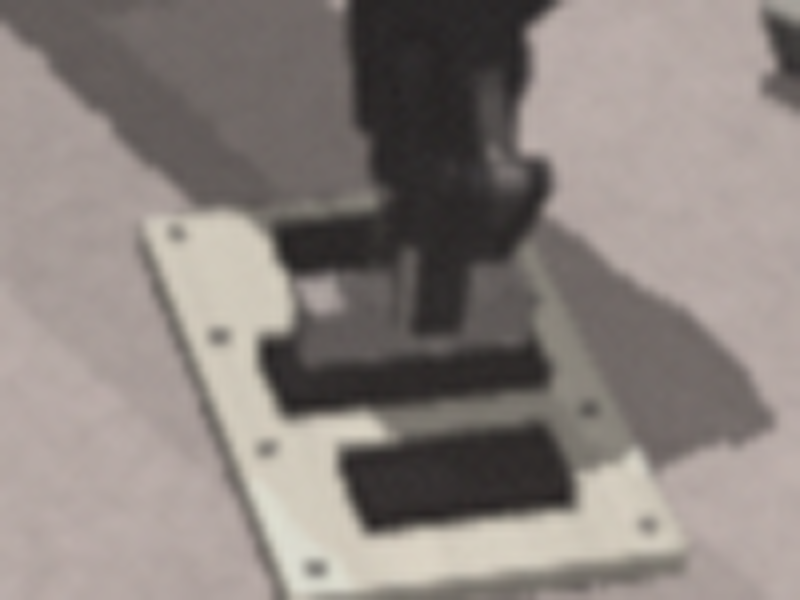

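```bash
python3 - <<'E'
from h import *
f=cam('scene');c=np.array([.5865,.0402])
a=np.radians(-15);U=np.array([np.cos(a),np.sin(a)]);V=np.array([-np.sin(a),np.cos(a)])
u0,v0=px(f,[*c,.03]).round().astype(int)
q=lambda u,v,z:((px(f,[*(c+u*U+v*V),z])-[u0-50,v0-40]+.5)*8).round()
for z in(.0275,.0495):print('bar',z,q(.008,-.035,z),q(.008,.035,z),q(-.008,-.035,z))
print('nest',[q(u,v,.021).tolist() for u in(-.015,.015) for v in(-.042,.042)],'bottom',q(.015,-.042,.012),q(.015,.042,.012))
E
```

```text
bar 0.0275 [302. 364.] [527. 337.] [288. 331.]
bar 0.0495 [307. 306.] [534. 279.] [292. 273.]
nest [[258.0, 336.0], [523.0, 305.0], [284.0, 399.0], [555.0, 366.0]] bottom [282. 422.] [552. 390.]
```

The lower corner of the bar (300,365) and the nest corners (262,340), (285,412) match the prediction for a centred bar, so I lower it.

arm_command --motion '[[[0,0,0.006,0,0,0],[0,0,0.01,0,0,0],[0,0,0.013,0,0,0],[0,0,0.0145,0,0,0],[0,0,0.0155,0,0,0],[0,0,0.0155,0,0,0]]]'

```text
time: 7.35
position: [0.5892, 0.044, 0.0305]
ee_rot: [179.9, -0.1, 75.0]
wrist_force: [-9.6, -0.7, 22.7]
width: 0.173
gripper_force: 43.2
```

arm_command --motion '[[[0,0,-0.011,0,0,0],[0,0,-0.011,0,0,0]]]'

```text
time: 7.6
position: [0.5895, 0.044, 0.0357]
ee_rot: [179.9, -0.0, 75.0]
wrist_force: [-0.3, -0.2, -2.1]
width: 0.17
gripper_force: 40.2
```

```bash
python3 - <<'E'
from h import *
f=cam('scene');s=env.state();t=s['position'];print(t,s['ee_rot'],s['wrist_force'])
c=np.array([.5865,.0402])
u0,v0=px(f,[*c,.03]).round().astype(int);im=f['img'][v0-40:v0+35,u0-50:u0+50]
im=cv2.convertScaleAbs(im,alpha=1.6)
cv2.imwrite('pics/c4.png',cv2.resize(im,(800,600),interpolation=0))
C=cloud(f)
a=np.radians(-15);U=np.array([np.cos(a),np.sin(a)]);V=np.array([-np.sin(a),np.cos(a)])
d=C[...,:2]-c;u=d@U*1e3;v=d@V*1e3;z=C[...,2]*1e3;g=f['img'].max(2)
for zl,zh in((23,30),(30,38),(38,46),(46,56)):
  for side in(-1,1):
    m=(z>zl)&(z<zh)&(abs(u)<25)&(abs(v)<45)&(g>60)&(v*side>0)
    print(zl,side,m.sum(),'u',np.percentile(u[m],[10,50,90]).round(1),'v',np.percentile(v[m],[0,3,50,97,100]).round(1),'z',z[m].mean().round(1))
E
```

```text
[0.58914576 0.04400237 0.03507328] [ 1.79976334e+02 -9.62113649e-03  7.49679654e+01] [ 0.54709845  0.63702649 -2.0103192 ]
23 -1 24 u [ 6.1  8.6 10.4] v [-33.9 -33.7 -22.2  -3.6  -1.4] z 26.9
23 1 19 u [ 8.  10.1 11.7] v [ 1.5  2.2 18.6 36.8 40.4] z 27.1
30 -1 38 u [ 3.8  9.8 13.6] v [-33.7 -33.5 -19.3  -4.5  -1.6] z 34.6
30 1 26 u [ 8.5 11.3 15. ] v [ 1.3  6.8 25.8 35.3 35.9] z 33.9
38 -1 43 u [-1.   9.5 15.6] v [-34.3 -34.1 -20.6  -4.   -1.1] z 42.7
38 1 32 u [ 3.8  9.7 14.7] v [ 2.6  8.8 26.6 35.9 35.9] z 42.5
46 -1 61 u [-2.4  5.9 15.2] v [-33.8 -32.4 -15.9  -4.2  -3. ] z 48.2
46 1 23 u [ 0.9  8.6 21.8] v [ 9.2  9.2 23.1 32.3 32.9] z 48.7
```

View pics/c4.png

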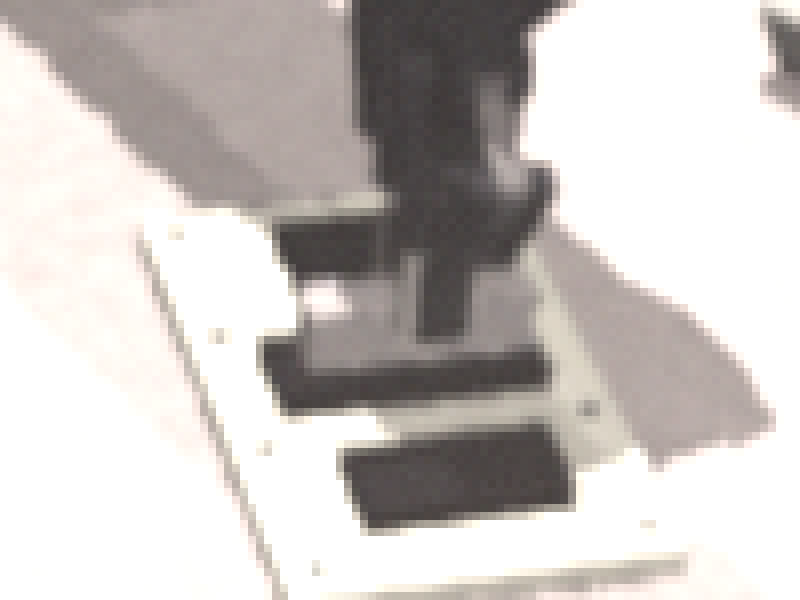

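The bar's front face is about 2 mm too far toward the camera (+U), which agrees with the sideways force, so it landed on the wall. I shift it and lower again.

arm_command --motion '[[[-0.0005,-0.003,0,0,0,0],[-0.0005,-0.003,0.004,0,0,0],[-0.0005,-0.003,0.007,0,0,0],[-0.0005,-0.003,0.009,0,0,0],[-0.0005,-0.003,0.009,0,0,0]]]'

```text
time: 8.28
position: [0.5866, 0.0442, 0.0281]
ee_rot: [-180.0, 0.0, 75.0]
wrist_force: [-0.8, -0.2, -1.5]
width: 0.175
gripper_force: 40.2
```

arm_command --motion '[[[0,0,0.0015,0,0,0],[0,0,0.003,0,0,0],[0,0,0.0036,0,0,0],[0,0,0.0036,0,0,0]]]'

```text
time: 8.78
position: [0.5868, 0.0442, 0.026]
ee_rot: [180.0, -0.0, 75.0]
wrist_force: [-1.6, -0.3, 1.8]
width: 0.175
gripper_force: 40.6
```

arm_command --motion '[[[0,0,0,0,0,0],[0,0,0,0,0,0],[0,0,0,0,0,0],[0,0,0,0,0,0]]]' --hand -0.1

```text
time: 9.28
position: [0.5867, 0.0442, 0.0256]
ee_rot: [180.0, 0.0, 75.0]
wrist_force: [-0.3, 0.4, 0.4]
width: 0.452
gripper_force: 0.0
```

arm_command --motion '[[[0,0,-0.04,0,0,0],[0,0,-0.1,0,0,0],[0,0,-0.12,0,0,0]]]'

```text
time: 9.65
position: [0.5881, 0.0443, 0.1185]
ee_rot: [179.8, -0.1, 75.0]
wrist_force: [1.1, -0.3, -0.1]
width: 0.451
gripper_force: 0.0
```

```bash
python3 - <<'E'
from h import *
f=cam('scene');s=env.state();print(s['position'],s['width'],s['wrist_force'])
C=cloud(f);c=np.array([.5865,.0402])
a=np.radians(-15);U=np.array([np.cos(a),np.sin(a)]);V=np.array([-np.sin(a),np.cos(a)])
d=C[...,:2]-c;u=d@U*1e3;v=d@V*1e3;z=C[...,2]*1e3
m=(z>26)&(z<46)&(abs(u)<22)&(abs(v)<48)
P=C[m];print(m.sum(),np.percentile(z[m],[10,50,75,90,98]).round(1));T=C[(z>35)&(z<42)&m];print(rect(T),'u',np.percentile(u[m],[5,50,95]).round(1),'v',np.percentile(v[m],[2,50,98]).round(1))
for n in('scene',):
  for b,xy in dict(short=(.42,-.165),medium=(.632,-.278)).items():print(n,b,rect(bar(f,xy)))
go(.421,-.1648,.1,-3)
E
```

```text
[0.58834262 0.04434947 0.11936271] 0.45094522167192724 [ 0.74760682 -0.69776424  1.16690606]
232 [28.  35.7 37.4 38.5 40. ]
(array([587.9,  40.1]), array([20. , 71.1]), -15.1) u [-6.3  5.4 10.5] v [-34.4  -0.3  33.9]
scene short (array([ 424.2, -167.9]), array([16.3, 32.8]), 86.7)
scene medium (array([ 632.3, -282.3]), array([17.7, 52.8]), 31.8)
pos [0.5883 0.0443 0.1194] [ 1.797e+02 -1.000e-01  7.500e+01] -> [-0.3272, -0.1433, 0.0245] [0.0005, -0.0008, 0.2166]
```

The long bar is seated: its top is at z 38 mm, centred. Next is the short bar.

arm_command --motion '[[[-0.325,-0.1425,0.0245,0,0,0.2175],[-0.325,-0.1425,0.0245,0,0,0.2175],[-0.325,-0.1425,0.0245,0,0,0.2175],[-0.325,-0.1425,0.0245,0,0,0.2175],[-0.325,-0.1425,0.0245,0,0,0.2175],[-0.325,-0.1425,0.0245,0,0,0.2175],[-0.325,-0.1425,0.0245,0,0,0.2175],[-0.325,-0.1425,0.0245,0,0,0.2175],[-0.325,-0.1425,0.0245,0,0,0.2175],[-0.325,-0.1425,0.0245,0,0,0.2175]]]' --hand 0.1

```text
time: 10.95
position: [0.4199, -0.1634, 0.0966]
ee_rot: [-180.0, 0.1, -3.3]
wrist_force: [-0.1, 0.7, 0.4]
width: 0.548
gripper_force: 0.0
```

```bash
python3 - <<'E'
from h import *
f=cam('scene');s=env.state();print(s['width'],s['wrist_force'],rect(bar(f,(.423,-.165))))
go(.422,-.1635,.009,-3.3)
E
```

```text
0.5471476493011722 [-0.36085438 -0.34643952 -0.23011067] (array([ 422.7, -167.7]), array([17. , 33.7]), 87.9)
pos [ 0.42   -0.1634  0.0968] [-180.     0.    -3.3] -> [0.0027, 0.0001, 0.1171] [-0.0, 0.0001, 0.0]
```

arm_command --motion '[[[0.002,0,0.06,0,0,0],[0.002,0,0.1,0,0,0],[0.002,0,0.117,0,0,0],[0.002,0,0.117,0,0,0]]]'

```text
time: 11.5
position: [0.4213, -0.1634, 0.0091]
ee_rot: [-180.0, 0.1, -3.3]
wrist_force: [0.4, -0.2, 0.1]
width: 0.554
gripper_force: 0.0
```

arm_command --motion '[[[0,0,0,0,0,0],[0,0,0,0,0,0],[0,0,0,0,0,0],[0,0,0,0,0,0],[0,0,0,0,0,0],[0,0,0,0,0,0]]]' --hand -1 --force 40

```text
time: 12.25
position: [0.4228, -0.164, 0.0109]
ee_rot: [180.0, -0.2, -3.3]
wrist_force: [-0.7, -0.1, 7.1]
width: 0.171
gripper_force: 41.1
```

arm_command --motion '[[[0,0,-0.07,0,0,0],[0,0,-0.13,0,0,0]]]'

```text
time: 12.5
position: [0.4215, -0.1635, 0.1085]
ee_rot: [-180.0, 0.0, -3.3]
wrist_force: [1.4, -0.2, -0.6]
width: 0.174
gripper_force: 40.2
```

```bash
python3 -c "
from h import *
go(.5346,.0582,.08,75)"
```

```text
pos [ 0.4215 -0.1635  0.1085] [-180.     0.    -3.3] -> [0.1334, -0.3039, 0.038] [-0.0, 0.0, -0.2176]
```

arm_command --motion '[[[0.1334,-0.3039,0,0,0,-0.2176],[0.1334,-0.3039,0,0,0,-0.2176],[0.1334,-0.3039,0,0,0,-0.2176],[0.1334,-0.3039,0,0,0,-0.2176],[0.1334,-0.3039,0,0,0,-0.2176],[0.1334,-0.3039,0,0,0,-0.2176],[0.1334,-0.3039,0.03,0,0,-0.2176],[0.1334,-0.3039,0.06,0,0,-0.2176],[0.1334,-0.3039,0.07,0,0,-0.2176],[0.1334,-0.3039,0.07,0,0,-0.2176]]]'

```text
time: 13.75
position: [0.5346, 0.0581, 0.0544]
ee_rot: [-180.0, 0.0, 74.9]
wrist_force: [0.4, -0.2, -0.9]
width: 0.174
gripper_force: 40.2
```

```bash
cat >> h.py <<'E'
def held(k,L):
    c0=np.array([.5865,.0402]);a=np.radians(-15);U=np.array([np.cos(a),np.sin(a)]);V=np.array([-np.sin(a),np.cos(a)])
    c=c0+.054*k*U
    f=cam('scene');s=env.state();t=s['position'];print(t.round(4),s['ee_rot'].round(1),s['wrist_force'].round(1),'tcp-nest uv',((t[:2]-c)@U*1e3).round(1),((t[:2]-c)@V*1e3).round(1))
    C=cloud(f);d=C[...,:2]-c;u=d@U*1e3;v=d@V*1e3;z=C[...,2]*1e3;g=f['img'].max(2);b=(t[2]-.0095)*1e3
    for zl,zh in((b+1,b+7),(b+7,b+14),(b+14,b+20)):
      for lo,hi in((-L/2-9,-6),(6,L/2+9),(-L/2-9,L/2+9)):
        m=(z>zl)&(z<zh)&(abs(u)<25)&(v>lo)&(v<hi)&(g>65)
        if m.sum()>3:print(round(zl),(lo,hi),m.sum(),'u',np.percentile(u[m],[10,50,90]).round(1),'v',np.percentile(v[m],[0,3,50,97,100]).round(1))
    P=np.array([px(f,[*(c+x*U+y*V),zz]) for zz in(b/1e3,b/1e3+.022) for x in(-.008,.008) for y in(-L/2e3,L/2e3)])
    u0,v0=px(f,[*c,.03]).round().astype(int)
    I=cv2.resize(f['img'][v0-40:v0+35,u0-50:u0+50],(800,600),interpolation=2)
    I=cv2.convertScaleAbs(I,alpha=1.5)
    for p in (P-[u0-50,v0-40]+.5)*8: cv2.circle(I,tuple(int(q) for q in p),3,(0,0,255),-1)
    return I
E
python3 - <<'E'
from h import *
cv2.imwrite('pics/s1.png',held(-1,30))
E
```

```text
[0.5351 0.0581 0.0551] [180.  -0.  75.] [-0.  -1.4  0.2] tcp-nest uv -0.3 4.0
47 (-24.0, -6) 10 u [-0.3  6.8  9.4] v [-14.4 -14.4 -11.7  -7.9  -7.8]
47 (6, 24.0) 4 u [ 8.9 10.1 11.8] v [ 7.2  7.3  9.1 12.9 13.1]
47 (-24.0, 24.0) 18 u [ 2.6  8.2 11.5] v [-14.4 -14.4  -8.   11.6  13.1]
53 (-24.0, -6) 13 u [ 0.8  8.1 12.4] v [-15.4 -15.4 -12.1  -6.4  -6.3]
53 (-24.0, 24.0) 18 u [ 1.   9.8 15.7] v [-15.4 -15.4  -8.9   1.5   3.1]
60 (-24.0, -6) 18 u [-4.   5.7 10.9] v [-16.1 -15.7 -11.   -6.7  -6.3]
60 (-24.0, 24.0) 21 u [-3.5  8.2 12.2] v [-16.1 -15.7 -10.5  10.5  14.1]
```

View pics/s1.png

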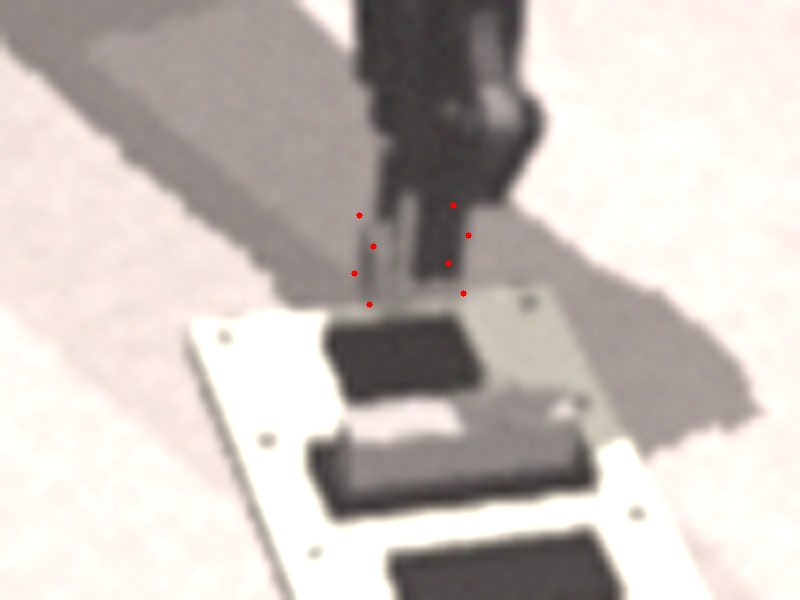

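The view shows the long bar seated in the middle nest, and the short bar above its nest, matching the predicted corners (red) to about 1 mm.

arm_command --motion '[[[0.001,0,0.015,0,0,0],[0.001,0,0.025,0,0,0],[0.001,0,0.03,0,0,0],[0.001,0,0.033,0,0,0],[0.001,0,0.035,0,0,0],[0.001,0,0.035,0,0,0]]]'

```text
time: 14.55
position: [0.5351, 0.0589, 0.0283]
ee_rot: [180.0, -0.0, 75.0]
wrist_force: [-0.1, -0.7, -0.3]
width: 0.173
gripper_force: 40.2
```

arm_command --motion '[[[0,0,0.0015,0,0,0],[0,0,0.003,0,0,0],[0,0,0.0036,0,0,0],[0,0,0.0036,0,0,0]]]'

```text
time: 15.05
position: [0.5352, 0.0589, 0.0269]
ee_rot: [179.9, -0.0, 75.0]
wrist_force: [-4.1, -0.1, 9.4]
width: 0.176
gripper_force: 41.4
```

arm_command --motion '[[[0,0,-0.001,0,0,0],[0,0,-0.001,0,0,0],[0,0,-0.001,0,0,0],[0,0,-0.001,0,0,0]]]' --hand -0.1

```text
time: 15.55
position: [0.535, 0.0589, 0.0262]
ee_rot: [-180.0, 0.0, 75.0]
wrist_force: [-0.1, 0.1, 0.1]
width: 0.447
gripper_force: 0.0
```

arm_command --motion '[[[0,0,-0.04,0,0,0],[0,0,-0.1,0,0,0],[0,0,-0.12,0,0,0]]]'

```text
time: 15.92
position: [0.5364, 0.059, 0.1191]
ee_rot: [179.8, -0.1, 75.0]
wrist_force: [0.4, -0.5, -0.9]
width: 0.453
gripper_force: 0.0
```

```bash
python3 - <<'E'
from h import *
f=cam('scene');C=cloud(f);c0=np.array([.5865,.0402])
a=np.radians(-15);U=np.array([np.cos(a),np.sin(a)]);V=np.array([-np.sin(a),np.cos(a)])
for k,L in((-1,30),(0,70)):
    d=C[...,:2]-c0-.054*k*U;u=d@U*1e3;v=d@V*1e3;z=C[...,2]*1e3
    m=(z>26)&(z<50)&(abs(u)<22)&(abs(v)<L/2+12)
    T=m&(z>34);print(k,m.sum(),np.percentile(z[m],[50,75,90,98]).round(1),rect(C[T]),'u',np.percentile(u[T],[3,50,97]).round(1),'v',np.percentile(v[T],[2,50,98]).round(1))
    for s in(-1,1):
        for q in (-1,1):
            mm=T&(v*s>L/6)&(u*q>0);print(s,q,np.percentile(z[mm],90).round(1) if mm.any() else None)
print(rect(bar(f,(.631,-.281))))
go(.6315,-.2785,.1,122)
E
```

```text
-1 90 [35.8 37.1 38.6 40.1] (array([536.2,  54.3]), array([20.4, 30.3]), -18.2) u [-7.   3.1 11.3] v [-13.    1.2  15.6]
-1 -1 37.2
-1 1 40.6
1 -1 38.9
1 1 37.7
0 223 [36.1 38.1 39.2 40.2] (array([587.4,  40. ]), array([21.2, 69.1]), -16.0) u [-7.3  2.4 11.2] v [-32.6   0.4  34. ]
-1 -1 38.8
-1 1 38.8
1 -1 39.3
1 1 40.0
(array([ 632.6, -282.8]), array([20.8, 52.1]), 36.3)
pos [0.5367 0.0591 0.1198] [ 1.797e+02 -1.000e-01  7.500e+01] -> [-0.4021, 0.2385, 0.0268] [0.0008, 0.0, -0.1305]
```

The short bar is seated at the same height as the long one. Next is the medium bar.

arm_command --motion '[[[-0.402,0.238,0.0268,0,0,-0.1305],[-0.402,0.238,0.0268,0,0,-0.1305],[-0.402,0.238,0.0268,0,0,-0.1305],[-0.402,0.238,0.0268,0,0,-0.1305],[-0.402,0.238,0.0268,0,0,-0.1305],[-0.402,0.238,0.0268,0,0,-0.1305],[-0.402,0.238,0.0268,0,0,-0.1305],[-0.402,0.238,0.0268,0,0,-0.1305],[-0.402,0.238,0.0268,0,0,-0.1305],[-0.402,0.238,0.0268,0,0,-0.1305]]]' --hand 0.1

```text
time: 17.23
position: [0.6295, -0.2773, 0.0966]
ee_rot: [180.0, 0.0, 122.1]
wrist_force: [0.3, 1.4, 0.7]
width: 0.55
gripper_force: 0.0
```

```bash
python3 - <<'E'
from h import *
f=cam('scene');s=env.state();print(s['width'],s['joints'].round(0),rect(bar(f,(.631,-.281))))
go(.631,-.2783,.009,122)
E
```

```text
0.5505626808106082 [-24.  26.   6.  70.   0.  34.] (array([ 632.1, -283. ]), array([20.4, 50.8]), 28.8)
pos [ 0.6296 -0.2774  0.0967] [180.    0.  122.1] -> [-0.0019, 0.001, 0.1169] [0.0, 0.0001, 0.0002]
```

arm_command --motion '[[[-0.002,0.001,0.06,0,0,0],[-0.002,0.001,0.1,0,0,0],[-0.002,0.001,0.117,0,0,0],[-0.002,0.001,0.117,0,0,0]]]'

```text
time: 17.77
position: [0.6306, -0.279, 0.0082]
ee_rot: [-180.0, -0.1, 122.0]
wrist_force: [-0.7, -0.5, -0.2]
width: 0.548
gripper_force: 0.0
```

arm_command --motion '[[[0,0,0,0,0,0],[0,0,0,0,0,0],[0,0,0,0,0,0],[0,0,0,0,0,0],[0,0,0,0,0,0],[0,0,0,0,0,0]]]' --hand -1 --force 40

```text
time: 18.52
position: [0.632, -0.2799, 0.0104]
ee_rot: [179.9, 0.1, 122.0]
wrist_force: [-0.2, 0.5, 5.8]
width: 0.173
gripper_force: 41.0
```

arm_command --motion '[[[0,0,-0.07,0,0,0],[0,0,-0.13,0,0,0]]]'

```text
time: 18.77
position: [0.6306, -0.2793, 0.1072]
ee_rot: [-180.0, -0.0, 122.0]
wrist_force: [0.6, 0.1, -2.1]
width: 0.174
gripper_force: 40.2
```

```bash
python3 -c "
from h import *
go(.639,.0302,.055,75)"
```

```text
pos [ 0.6306 -0.2793  0.1072] [-180.   -0.  122.] -> [0.3441, 0.2281, 0.0696] [-0.0001, -0.0001, 0.1305]
```

arm_command --motion '[[[0.344,0.228,0,0,0,0.1305],[0.344,0.228,0,0,0,0.1305],[0.344,0.228,0,0,0,0.1305],[0.344,0.228,0,0,0,0.1305],[0.344,0.228,0,0,0,0.1305],[0.344,0.228,0,0,0,0.1305],[0.344,0.228,0.03,0,0,0.1305],[0.344,0.228,0.06,0,0,0.1305],[0.344,0.228,0.07,0,0,0.1305],[0.344,0.228,0.07,0,0,0.1305]]]'

```text
time: 20.02
position: [0.639, 0.0293, 0.0532]
ee_rot: [-180.0, 0.0, 75.0]
wrist_force: [0.4, 0.3, -1.1]
width: 0.166
gripper_force: 40.1
```

```bash
python3 - <<'E'
from h import *
cv2.imwrite('pics/m1.png',held(1,50))
E
```

```text
[0.6395 0.0294 0.054 ] [180.  -0.  75.] [-0.5 -0.1 -1.6] tcp-nest uv -0.0 3.3
45 (-34.0, -6) 22 u [ 4.1  7.9 10.2] v [-24.1 -23.8 -17.9  -7.9  -7.7]
45 (6, 34.0) 8 u [ 6.8  8.1 10.1] v [12.3 12.6 20.5 23.5 23.6]
45 (-34.0, 34.0) 31 u [ 4.4  7.9 10.2] v [-24.1 -23.7 -12.5  23.3  23.6]
51 (-34.0, -6) 19 u [-1.   6.8 12.5] v [-24.1 -24.  -16.   -6.6  -6.5]
51 (6, 34.0) 17 u [ 5.1  8.5 12.2] v [ 9.3 10.5 21.  27.2 27.9]
51 (-34.0, 34.0) 41 u [ 4.3  8.5 13.6] v [-24.1 -23.8  -4.4  26.3  27.9]
58 (-34.0, -6) 35 u [-3.4  7.3 12.2] v [-24.1 -23.8 -15.3  -8.1  -7.4]
58 (6, 34.0) 15 u [ 0.5  7.4 10.9] v [ 9.6 11.6 20.2 24.7 25.2]
58 (-34.0, 34.0) 55 u [-3.4  7.8 13. ] v [-24.1 -23.4  -9.7  23.7  25.2]
```

The bar is centred to within 1 mm, so I lower it.

arm_command --motion '[[[0,-0.0005,0.013,0,0,0],[0,-0.0005,0.023,0,0,0],[0,-0.0005,0.028,0,0,0],[0,-0.0005,0.031,0,0,0],[0,-0.0005,0.033,0,0,0],[0,-0.0005,0.033,0,0,0]]]'

```text
time: 20.82
position: [0.6389, 0.0301, 0.0287]
ee_rot: [180.0, -0.0, 75.0]
wrist_force: [0.3, -0.1, -0.8]
width: 0.172
gripper_force: 40.1
```

arm_command --motion '[[[0,0,0.0015,0,0,0],[0,0,0.003,0,0,0],[0,0,0.0035,0,0,0],[0,0,0.0035,0,0,0]]]'

```text
time: 21.32
position: [0.639, 0.0301, 0.0264]
ee_rot: [180.0, -0.0, 75.0]
wrist_force: [0.0, 0.0, 1.3]
width: 0.18
gripper_force: 40.4
```

arm_command --motion '[[[0,0,0,0,0,0],[0,0,0,0,0,0],[0,0,0,0,0,0],[0,0,0,0,0,0]]]' --hand -0.1

```text
time: 21.82
position: [0.6389, 0.0301, 0.0261]
ee_rot: [-180.0, 0.0, 75.0]
wrist_force: [0.6, 0.4, 0.1]
width: 0.452
gripper_force: 0.0
```

arm_command --motion '[[[0,0,-0.04,0,0,0],[0,0,-0.1,0,0,0],[-0.05,-0.1,-0.16,0,0,0],[-0.15,-0.3,-0.16,0,0,0],[-0.15,-0.3,-0.16,0,0,0],[-0.15,-0.3,-0.16,0,0,0],[-0.15,-0.3,-0.16,0,0,0]]]' --hand -1

```text
time: 22.7
position: [0.3893, -0.0207, 0.1466]
ee_rot: [180.0, -0.0, 74.9]
wrist_force: [1.0, 0.3, 0.4]
width: 0.001
gripper_force: 0.0
```

```bash
python3 - <<'E'
from h import *
f=cam('scene');C=cloud(f);c0=np.array([.5865,.0402]);s=env.state();print(s['position'],s['ee_rot'],s['width'])
a=np.radians(-15);U=np.array([np.cos(a),np.sin(a)]);V=np.array([-np.sin(a),np.cos(a)])
for k,L in((-1,30),(0,70),(1,50)):
    d=C[...,:2]-c0-.054*k*U;u=d@U*1e3;v=d@V*1e3;z=C[...,2]*1e3
    m=(z>26)&(z<50)&(abs(u)<22)&(abs(v)<L/2+12)
    T=m&(z>34);print(k,np.percentile(z[m],[50,75,90,98]).round(1),'u',np.percentile(u[T],[3,50,97]).round(1),'v',np.percentile(v[T],[2,50,98]).round(1))
t=cam('top');CT=cloud(t)
for n,F,D in(('scene',f,C),('top',t,CT)):
    # panel plane fit, RANSAC-like: points in console region with expected normal tilt
    m=(abs(D[...,0]-.55)<.1)&(abs(D[...,1]-.31)<.11)&(D[...,2]>.02)&(D[...,2]<.1)
    P=D[m];rng=np.random.default_rng(0);best=0
    for i in range(3000):
        q=P[rng.choice(len(P),3,False)];nn=np.cross(q[1]-q[0],q[2]-q[0]);l=np.linalg.norm(nn)
        if l<1e-5: continue
        nn/=l;nn*=np.sign(nn[2])
        if abs(np.degrees(np.arccos(nn[2]))-30)>4: continue
        k=(abs((P-q[0])@nn)<.002).sum()
        if k>best: best=k;N=nn;p0=q[0]
    I=P[abs((P-p0)@N)<.003];c=I.mean(0);N=np.linalg.svd(I-c,full_matrices=False)[2][2];N*=np.sign(N[2])
    print(n,best,len(P),'plane',c.round(4),N.round(3),'tilt',np.degrees(np.arccos(N[2])).round(1),'az',np.degrees(np.arctan2(N[1],N[0])).round(1))
    h=(D-c)@N
    for lo,hi in((.009,.021),):
        mk=(m&(h>lo)&(h<hi)).astype(np.uint8);k,l,st,ce=cv2.connectedComponentsWithStats(mk)
        for i in range(1,k):
            if st[i,4]>8: Q=D[l==i];print('  blob',st[i,4],ce[i].round(1),Q.mean(0).round(4),'h',np.percentile(h[l==i],[10,50,90]).round(4))
A=[cv2.resize(F['img'][v-45:v+45,u-60:u+60],(400,300),interpolation=2) for F,u,v in((f,445,240),(t,182,208))]
cv2.imwrite('pics/con.png',np.hstack(A))
E
```

```text
[ 0.39035108 -0.0207202   0.14680505] [ 1.79929137e+02 -9.20259352e-03  7.49538121e+01] -0.000980620435808825
-1 [35.4 38.1 39.6 41.6] u [-6.7  3.1 11. ] v [-13.8   0.5  15.1]
0 [35.7 37.5 39.2 40.6] u [-7.9  2.1 10.7] v [-32.8   1.   33.4]
1 [35.9 37.6 38.8 40.4] u [-7.3  2.  10.7] v [-22.1   0.7  25.5]
scene 1087 2965 plane [0.5568 0.3061 0.0592] [ 0.216 -0.463  0.86 ] tilt 30.7 az -65.0
  blob 33 [428.4 244.4] [0.5276 0.2846 0.0702] h [0.0097 0.0127 0.0172]
  blob 102 [451.6 253.3] [0.588  0.3113 0.0717] h [0.0116 0.0149 0.0185]
top 1017 2615 plane [0.5487 0.3075 0.0596] [ 0.217 -0.453  0.865] tilt 30.1 az -64.4
  blob 95 [185.  193.6] [0.5839 0.3169 0.0737] h [0.0127 0.0157 0.0184]
  blob 34 [193.8 215.4] [0.5246 0.2896 0.0711] h [0.0103 0.0127 0.0151]
```

View pics/con.png

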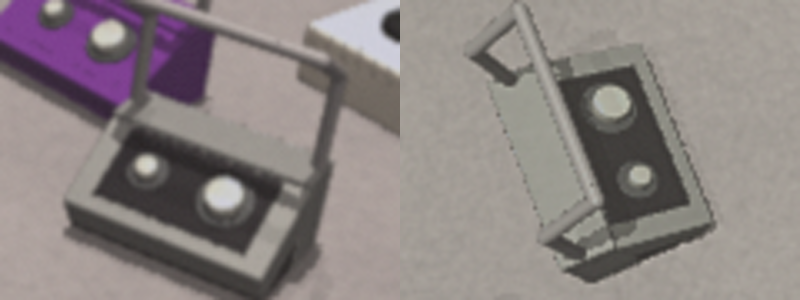

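The grey console has the larger start cap at about (222,195) in the left crop and (610,103) in the right. The smaller cap is at (147,165) / (638,175), and the purple console is separate. All bars are seated. I now work out the approach square to the panel.

```bash
cat >> h.py <<'E'
N=np.array([.214,-.4525,.866]);N/=np.linalg.norm(N);F=np.array([.586,.3155,.0735])
def press(h,F=F):
    z=-N;y=np.cross([0,0,1.],-N*[1,1,0]);y/=-np.linalg.norm(y);x=np.cross(y,z)
    Rt=R.from_matrix(np.c_[x,y,z]);print('target rpy',Rt.as_euler('xyz',degrees=True).round(1));p=F+h*N;go(*p,0,rpy=list(Rt.as_euler('xyz',degrees=True)))
E
python3 - <<'E'
from h import *
C=cloud(cam('scene'));m=(abs(C[...,0]-.55)<.15)&(abs(C[...,1]-.31)<.15)&(C[...,2]>.19)&(C[...,2]<.21)
P=C[m];c=P.mean(0);print('guard',c,len(P),'horiz behind face (m):',(c-F)[:2]@(-N[:2]/np.linalg.norm(N[:2])))
press(.08)
E
```

```text
guard [0.55708271 0.31292648 0.20165605] 332 horiz behind face (m): 0.010036486610248464
target rpy [180.  -30.  115.3]
pos [ 0.3933 -0.0204  0.1466] [179.9  -0.   75. ] -> [0.4585, 0.1666, 0.0058] [0.0297, 0.0799, -0.1093]
```

arm_command --motion '[[[0.1,0.04,-0.05,0,0,0],[0.4585,0.1666,0.0,0.0297,0.0799,-0.1093],[0.4585,0.1666,0.0058,0.0297,0.0799,-0.1093],[0.4585,0.1666,0.0058,0.0297,0.0799,-0.1093],[0.4585,0.1666,0.0058,0.0297,0.0799,-0.1093],[0.4585,0.1666,0.0058,0.0297,0.0799,-0.1093],[0.4585,0.1666,0.0058,0.0297,0.0799,-0.1093],[0.4585,0.1666,0.0058,0.0297,0.0799,-0.1093],[0.4585,0.1666,0.0058,0.0297,0.0799,-0.1093],[0.4585,0.1666,0.0058,0.0297,0.0799,-0.1093]]]' --hand -1

```text
time: 24.1
position: [0.6021, 0.2789, 0.1434]
ee_rot: [180.0, -30.0, 115.3]
wrist_force: [0.2, -0.4, 0.2]
width: 0.0
gripper_force: 0.0
```

```bash
python3 -c "
from h import *
print(env.state()['wrist_force'])
press(.012)"
```

```text
[ 0.22460047 -0.37341934  0.18285178]
target rpy [180.  -30.  115.3]
pos [0.6021 0.2789 0.1434] [180.  -30.  115.3] -> [-0.0006, 0.0014, 0.0914] [0.0001, -0.0, -0.0001]
```

arm_command --motion '[[[0,0.001,0.05,0,0,0],[0,0.001,0.085,0,0,0],[0,0.001,0.091,0,0,0],[0,0.001,0.091,0,0,0]]]'

```text
time: 24.6
position: [0.5882, 0.3104, 0.084]
ee_rot: [-179.9, -30.1, 115.3]
wrist_force: [0.2, 0.5, -0.6]
width: 0.002
gripper_force: 0.0
```

```bash
python3 - <<'E'
from h import *
print(env.state()['wrist_force'])
press(0)
A=[]
for n,(u,v) in(('scene',(450,245)),('top',(182,200))):
    f=cam(n);A.append(cv2.resize(f['img'][v-38:v+37,u-50:u+50],(400,300),interpolation=2))
cv2.imwrite('pics/p1.png',np.hstack(A))
E
```

```text
[ 0.19650685  0.51669765 -0.60051892]
target rpy [180.  -30.  115.3]
pos [0.5882 0.3104 0.084 ] [-179.9  -30.1  115.3] -> [-0.0005, 0.0003, 0.0158] [-0.0001, -0.0001, -0.0001]
```

View pics/p1.png

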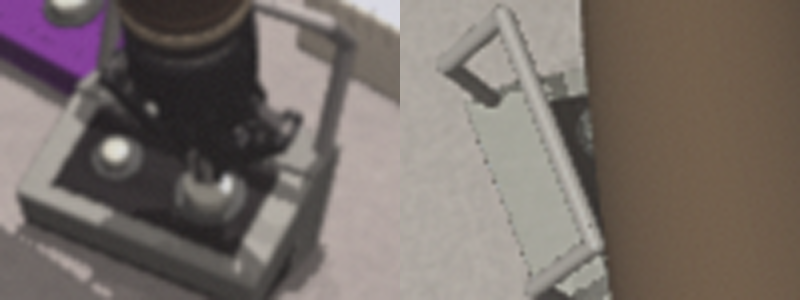

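The closed fingertips hover over the larger cap (208,185), clear of the guard bar and the small button (115,152). I press now.

arm_command --motion '[[[0,0,0.012,0,0,0],[0,0,0.018,0,0,0],[0,0,0.024,0,0,0],[0,0,0.028,0,0,0],[0,0,0.03,0,0,0],[0,0,0.03,0,0,0],[0,0,0.03,0,0,0],[0,0,0.03,0,0,0]]]'

```text
time: 25.7
position: [0.5849, 0.319, 0.0673]
ee_rot: [179.9, -29.9, 115.2]
wrist_force: [-1.6, -17.3, 24.2]
width: -0.002
gripper_force: 14.2
```

arm_command --motion '[[[0,0,0,0,0,0],[0,0,0,0,0,0],[0,0,-0.01,0,0,0],[0,0,-0.03,0,0,0],[0,0,-0.1,0,0,0],[0,0,-0.15,0,0,0],[-0.1,0,-0.2,0,0,0],[-0.25,0,-0.25,0,0,0],[-0.25,0,-0.25,0,0,0]]]'

```text
time: 26.82
position: [0.687, 0.1011, 0.1339]
ee_rot: [-179.8, -30.1, 115.3]
wrist_force: [1.2, -0.2, 0.5]
width: -0.002
gripper_force: 0.0
```

```bash
python3 - <<'E'
from h import *
f=cam('scene');C=cloud(f);s=env.state();print(s['position'],s['wrist_force'])
D=C;m=(abs(D[...,0]-.588)<.03)&(abs(D[...,1]-.311)<.03);h=(D-[.5568,.3061,.0592])@np.array([.216,-.463,.86])
q=h[m&(h>.009)&(h<.025)];print('cap',len(q),np.percentile(q,[50,90]))
u,v=px(f,[.55,.05,.02]).round().astype(int)
cv2.imwrite('pics/end.png',f['img'])
for b,xy in dict(pin=(.554,-.185),ring=(.64,-.188),ball=(.542,-.286)).items():print(b,[w(f,r['xyz']).round(3) for r in models.look_for('scene',b)][:1])
c0=np.array([.5865,.0402]);a=np.radians(-15);U=np.array([np.cos(a),np.sin(a)]);V=np.array([-np.sin(a),np.cos(a)])
for k,L in((-1,30),(0,70),(1,50)):
    d=C[...,:2]-c0-.054*k*U;u=d@U*1e3;v=d@V*1e3;z=C[...,2]*1e3
    m=(z>26)&(z<50)&(abs(u)<22)&(abs(v)<L/2+12);T=m&(z>34);print(k,m.sum(),np.percentile(z[m],[75,90]).round(1),np.percentile(v[T],[2,98]).round(1))
E
```

```text
[0.68881387 0.09354608 0.12969144] [-4.32781734 -2.12694791 -1.78645885]
cap 104 [0.01531834 0.01815422]
pin [array([ 0.55 , -0.182,  0.025])]
ring [array([ 0.638, -0.188,  0.018])]
ball [array([ 0.541, -0.284,  0.013])]
-1 94 [37.8 39.1] [-14.   15.6]
0 226 [38.  39.3] [-33.1  33.5]
1 173 [37.6 38.9] [-22.2  24.9]
```

arm_command --motion '[[[0,0,-0.05,0,0,0],[0,0,-0.05,0,0,0],[0,0,-0.05,0,0,0],[0,0,-0.05,0,0,0]]]'

```text
time: 27.52
position: [0.6941, 0.0866, 0.1662]
ee_rot: [-179.8, -30.1, 115.3]
wrist_force: [0.1, 0.1, -0.1]
width: 0.002
gripper_force: 0.0
```

```bash
python3 -c "
from h import *
print(env.state()['wrist_force']);print(close_job())"
```

```text
[ 0.0924075   0.08154443 -0.10017169]
the job is handed in; nothing more can be done
None
```

All three bars measured fully down in their matching nests, then the start button was pressed to its stop, held and seen sprung back; the job was handed in at about 27.5 s (no verdict returned), and the only hitch was the long bar touching its nest wall at about 23 N before I re-centred it.

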